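# Heft the washing-soda tins and hold up the fullest

### The arm

A 6-joint arm with a two-finger parallel gripper is mounted at the origin on the work surface. World frame = base frame: x ahead of the robot, y to its left, z up, the work surface at z = 0. Lengths are in mm, angles in rad, forces in N, time in s.
With the tool pointing down it reaches from about 300 to 775 mm from the base axis. Payload 14.6 kg.
Tool frame: the origin (TCP) lies on the mounting face of the last link; the fingertips stand 199 mm ahead of it and the grasp point (between the pads) lies 180 mm ahead of it; z points along the fingers, y is the line along which they close (so a half turn about z gives the same grasp; the last joint's range is limited). The gripper opens to 94 mm and grips with 3 to 60 N. Pads are 16 mm wide; open, the fingers measure 119 mm over their backs; the gripper's body (75 mm by 177 mm) begins 78 mm behind the grasp point.
Start: joints at [1.113, 0.3, 1.521, -0, 1.321, -0.067], TCP at [209.508, 508.525, 404.646] pointing down, gripper open.
Joint ranges: [-3.03, 3.03], [-0.79, 2.21], [0.23, 2.52], [-1.04, 4.18], [0, 3.07], [-2.55, 2.55]. Speed limits (rad/s): [2.22, 2.22, 2.57, 3.14, 3.14, 3.14].

### API

Orientations are given as [roll, pitch, yaw] about the fixed x, y, z axes, in that order (R = Rz(yaw) Ry(pitch) Rx(roll)).
In Python, from cell import manip gives the robot as it stands. The module is installed in compiled form; this text tells all that it offers.
- The arm moves only by the shell command python3 -m creep 'ROWS' [FORCE]. ROWS is a JSON object of lists of equal length, an entry for each row: "slide": the shift along the world's x, y, z in cm, a list of three; "turn": the turn about the world's z in rad; "claw": the opening, from 0 (shut) to 1 (fully open). A call has 1 to 8 rows; each row shifts and turns the commanded pose from where the row before left it; what a row does not reach is not made up. A row lasts 1/8 s, in which the tool goes at most 62.5 mm and 10.7 degrees, less where a joint would pass 70% of its speed; a pose out of reach is approached as far as the arm can. A call with a gripper value outside its range is refused whole. The fingers move at their own pace and stop on an object; FORCE is the grip in N (left out, the last holds). Time passes only in rows, so rows that do not move let the fingers close. It gives the time, the measured TCP pose, the force, the opening and the grip force at its end, in the units of the state.
- manip.read_state(): the state, without advancing time (a new reading comes with each control period).
- manip.camera(name): name is "scene" or "top" or "wrist"; returns (picture, depth): 480x640x3 uint8, red, green, blue; 480x640 float32, mm along the optical axis (not along the pixel's ray), 0 where there is no reading.
- manip.calibration(name): a dict with "intrinsics" (3x3 intrinsics, pixels), "pose" (4x4, takes a point from camera to world coordinates). Camera axes: x right, y up, looking along -z (the intrinsics and any distortion apply to the point x, -y, -z); pixel columns grow to the right and rows downward; lengths in mm; the calibration is good to about 2 mm. The wrist camera is an equidistant fisheye: a pixel r from the principal point sees the ray r / f radians off the axis. A picture is of the moment at which its call begins: read the wrist's pose just before it. calibration takes no time and is no camera call; for the wrist camera it gives the pose at the moment of the call.
- manip.sign_off(): hands the job in; it is judged then, once.
Trained networks look in the newest picture that a camera, given by its name, has taken for a name from the list of things; names that differ only in an ending like _2 or _b are one class to them, and where a whole thing is asked for, a point or a joint stands for the part that bears it (a point fixed in the world has none). Each returns a list of dicts, best first, with "score" (0 to 1); they miss things now and then, are a little off and sometimes report something else, mostly with a low value. They report only what shows in the picture. A call takes as long as a camera call. They do not tell look-alikes from the thing itself.
- manip.cut_out(query, camera): "mask" (480x640 bool, what is visible of it) and "position" ([column, row] in pixels, amid what is visible of it).
The state is a dict: "clock": time; "joints": joint angles; "qd": joint speeds; "effort": joint torques, N m; "eef_pos": TCP position; "eef_rot": TCP orientation; "wrist_force": force on the tool from outside, world axes, zero at the start; "moment": the same for the moment, N m; "finger_gap": finger opening in mm; "finger_force": force on a finger pad.
Only numpy, scipy, OpenCV 4.12 (cv2) and the standard library are available. Lean on these libraries where they do the work, as an engineer would, in place of code of your own. Each camera call takes 0.05 s, during which the arm holds its last target. There are 200 camera calls.

### The job

One of the three closed tins of washing soda on the laundry island is still full and so is the heaviest, though they look alike: heft them to find it. Stand the two lighter tins upright in the low wooden tray to be refilled, and finish still holding the heaviest one in the gripper, upright, still and touching nothing else, its underside a good 15 cm above the worktop so that I can take it. Never tip a tin over, and leave the bottle, the glass jar and the plant where they stand.

Things in the scene. Friction and masses are not known exactly. Their poses are not given: they have to be found in the camera images.
- tin_a: one of three closed tins alike but for weight: upright white cylinder 62 mm in diameter, 120 mm tall; the top 14 mm is a steel lid 65 mm in diameter. Origin: centre of its underside, z up. 0.18 to 0.52 kg; any of the three can be the heaviest, by 100 g or more. The contents can shift 3 mm inside. Starts on the worktop, 95 mm or more (axes) from the next tin
- tin_b: one of three closed tins alike but for weight: upright white cylinder 62 mm in diameter, 120 mm tall; the top 14 mm is a steel lid 65 mm in diameter. Origin: centre of its underside, z up. 0.18 to 0.52 kg; any of the three can be the heaviest, by 100 g or more. The contents can shift 3 mm inside. Starts on the worktop, 95 mm or more (axes) from the next tin
- tin_c: one of three closed tins alike but for weight: upright white cylinder 62 mm in diameter, 120 mm tall; the top 14 mm is a steel lid 65 mm in diameter. Origin: centre of its underside, z up. 0.18 to 0.52 kg; any of the three can be the heaviest, by 100 g or more. The contents can shift 3 mm inside. Starts on the worktop, 95 mm or more (axes) from the next tin
- tray_floor (a point): centre of the floor (upper face) of the low open dark wooden tray, fixed to the worktop: 270 mm (its x) by 230 mm (its y) outside, 254 x 214 mm inside, walls 30 mm high, floor 8 mm thick; all three tins would fit. Axes: the tray's, z up. A brass handle stands out 20 mm at the middle of each x end, below the rim
- tray: the same tray; origin at the centre of its underside, on the worktop
- bottle: bystander: amber bottle with a white cap, 64 mm in diameter, 170 mm tall; origin at the centre of its underside
- glass_jar: bystander: clear glass jar with a steel lid, 98 mm in diameter, 123 mm tall with its knob; origin at the centre of its underside
- plant: bystander: plant in a white pot 108 mm in diameter and 85 mm tall, leaves to about 155 mm; origin at the centre of its underside
Mind the look-alikes: they are no part of the job. What is shaped like the tin_a but purple is not meant.

How it is judged:
By the outcome, as a careful person would: the job done as asked, in the order asked, and still so for the second after the job is handed in, while the arm keeps its last pose, push and grip.
It also fails if it takes over 67 s, if anything falls off the work surface, if the arm or the gripper's body presses on something with over 40 N, if the wrist force passes 120 N, or if a joint passes its speed limit or range.

## Working session

There is one attempt and no reset: what is moved stays moved. The work goes in short steps, Python scripts to look and compute and a shell command to move; the robot and the scene stay as the last step left them, time stands still between calls to the robot, and variables do not carry over. Pictures are saved under pics/ and viewed, at most 10 in all, crops included, and the job is handed in when it is done.

```bash
mkdir -p pics
cat > h.py <<'E'
from cell import manip
import numpy as np, cv2
def pts(cam, depth, mask):
    c=manip.calibration(cam);K=np.array(c["intrinsics"]);T=np.array(c["pose"])
    v,u=np.nonzero(mask&(depth>0));d=depth[v,u]
    x=(u-K[0,2])/K[0,0]*d;y=(v-K[1,2])/K[1,1]*d
    return (T@np.stack([x,-y,-d,np.ones_like(d)]))[:3].T
E
python3 - <<'E'
from h import *
ims=[]
for cam in ("top","scene"):
    p,d=manip.camera(cam);cv2.imwrite(f"pics/{cam}1.png",p[...,::-1])
    for q in ("tin_a","tray","bottle","glass_jar","plant"):
        for r in manip.cut_out(q,cam):
            P=pts(cam,d,r["mask"])
            if len(P)==0: continue
            zt=np.percentile(P[:,2],97); t=P[P[:,2]>zt-8]
            print(cam,q,round(r["score"],2),np.round(r["position"]),"top c",np.round((t[:,:2].min(0)+t[:,:2].max(0))/2),"z",round(zt),"min",P.min(0).round(),"max",P.max(0).round(),p[r["mask"]].mean(0).round())
print(manip.read_state())
E
```

```text
top tin_a 0.71 [264. 301.] top c [454.   8.] z 124 min [418. -24.  -5.] max [485.  49. 127.] [111. 105. 101.]
top tin_a 0.71 [457. 309.] top c [ 440. -425.] z 124 min [ 401. -494.   -5.] max [ 473. -393.  127.] [61. 29. 66.]
top tin_a 0.59 [403. 279.] top c [ 506. -305.] z 124 min [ 475. -360.   -0.] max [ 542. -272.  127.] [110. 105. 101.]
top tray 0.95 [153. 265.] top c [531. 284.] z 32 min [375. 157.  -6.] max [690. 411.  38.] [54. 29. 15.]
top bottle 0.86 [279. 163.] top c [770.  -8.] z 172 min [738. -40.  -1.] max [828.  21. 177.] [74. 57. 40.]
top glass_jar 0.96 [348. 183.] top c [ 720. -179.] z 117 min [ 675. -225.   -3.] max [ 772. -131.  129.] [103.  99.  95.]
top plant 0.85 [483. 246.] top c [ 579. -483.] z 149 min [ 516. -627.   -4.] max [ 677. -394.  158.] [31. 53. 36.]
scene tin_a 0.92 [327. 112.] top c [ 441. -422.] z 123 min [ 344. -552.   -1.] max [ 475. -387.  125.] [65. 27. 84.]
scene tin_a 0.67 [349. 194.] top c [ 518. -160.] z 123 min [ 429. -280.   -7.] max [ 550. -127.  125.] [109. 106. 105.]
scene tin_a 0.65 [408. 240.] top c [456.  12.] z 123 min [358. -74.  -
[... 719 characters left out ...]
91.  154.] [66. 88. 71.]
{'clock': 0.6, 'joints': array([ 1.11337299e+00,  2.99882703e-01,  1.52098786e+00, -2.22091534e-05,
        1.32070460e+00, -6.66039256e-02]), 'qd': array([-0.0012438 ,  0.00134367,  0.0004313 , -0.00055906,  0.00083021,
       -0.00120708]), 'effort': array([ 5.34004557e-04, -5.31484938e+01, -3.52818596e+01,  7.08495942e-02,
        2.12921418e-02,  1.26292670e-05]), 'eef_pos': array([209.52243415, 508.5176363 , 404.66021352]), 'eef_rot': array([3.14157664e+00, 2.26345102e-05, 2.75077874e+00]), 'wrist_force': array([ 0.59078561,  0.33595188, -0.0771391 ]), 'moment': array([ 0.04418799, -0.01515088,  0.03902276]), 'finger_force': 0.0, 'finger_gap': 94.03609986221414}
```

View pics/top1.png

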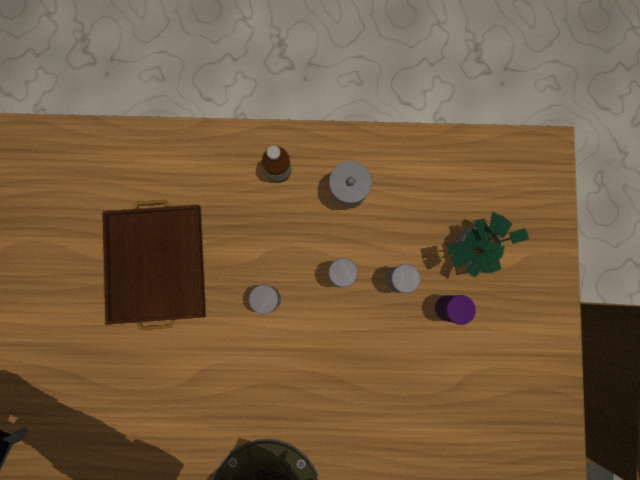

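Run:
```python
from h import *
p,d=manip.camera("top")
al=pts("top",d,np.ones_like(d,bool))
for c in [(454,8),(516,-161),(506,-303),(440,-424)]:
    t=al[(np.hypot(*(al[:,:2]-c).T)<50)&(abs(al[:,2]-122)<8)]
    print(c,cv2.minEnclosingCircle(t[:,:2].astype(np.float32)),t[:,:2].mean(0))
r=manip.cut_out("tray","top")[0]
P=pts("top",d,r["mask"]);P=P[(P[:,2]>24)&(P[:,2]<36)]
print(cv2.minAreaRect(P[:,:2].astype(np.float32)))
```

```text
(454, 8) ((454.1167297363281, 8.688326835632324), 32.369842529296875) [454.12881898   8.39836309]
(516, -161) ((516.5852661132812, -165.20889282226562), 32.15422821044922) [ 516.35826917 -165.09386757]
(506, -303) ((506.4263916015625, -303.8287658691406), 32.537654876708984) [ 506.01780708 -303.49299421]
(440, -424) ((440.1324462890625, -425.0343322753906), 32.66347122192383) [ 439.98333892 -424.35154633]
((690.8800048828125, -174.9940643310547), (88.3664321899414, 30.00301170349121), 82.17936706542969)
```

The picture shows the tray at left (153,265). The white tins are at (264,299), (343,272) and (404,278), with the purple decoy at (460,310). I'm moving above tin 1 at (455,10).

```bash
python3 -m creep '{"slide":[[2,-4.2,0],[2,-4.2,0],[2,-4.2,0],[2,-4.2,0],[2,-4.2,0],[2,-4.2,0],[2,-4.2,0],[2,-4.2,0]],"turn":[0,0,0,0,0,0,0,0],"claw":[1,1,1,1,1,1,1,1]}' 30; python3 -m creep '{"slide":[[2.2,-4.1,0],[2.2,-4.1,0],[2.2,-4.1,0],[2,-4,0],[0,0,0],[0,0,0]],"turn":[0,0,0,0,0,0],"claw":[1,1,1,1,1,1]}'
```

```text
clock: 1.7
eef_pos: [369.9, 171.1, 404.9]
eef_rot: [3.141, 0.0, 2.751]
wrist_force: [0.5, -0.2, -0.0]
finger_gap: 94.0
finger_force: 0.0
clock: 2.45
eef_pos: [455.3, 9.9, 404.6]
eef_rot: [3.142, -0.0, 2.751]
wrist_force: [-0.7, 0.7, -0.0]
finger_gap: 93.8
finger_force: 0.0
```

```bash
python3 -m creep '{"slide":[[0,0,-4],[0,0,-4],[0,0,-3],[0,0,-2],[0,0,-1],[0,0,0],[0,0,0],[0,0,0]],"turn":[0,0,0,0,0,0,0,0],"claw":[1,1,1,1,1,1,0,0]}' 25; python3 -m creep '{"slide":[[0,0,0],[0,0,0],[0,0,0],[0,0,0],[0,0,0]],"turn":[0,0,0,0,0],"claw":[0,0,0,0,0]}'
```

```text
clock: 3.45
eef_pos: [455.6, 9.6, 265.3]
eef_rot: [3.141, 0.001, 2.751]
wrist_force: [-0.0, 0.2, -0.4]
finger_gap: 77.0
finger_force: 0.0
clock: 4.08
eef_pos: [455.6, 9.5, 264.9]
eef_rot: [3.141, 0.001, 2.751]
wrist_force: [0.4, 1.5, 5.2]
finger_gap: 64.7
finger_force: 25.0
```

```bash
python3 -m creep '{"slide":[[0,0,1],[0,0,2],[0,0,2],[0,0,1],[0,0,0],[0,0,0],[0,0,0],[0,0,0]],"turn":[0,0,0,0,0,0,0,0],"claw":[0,0,0,0,0,0,0,0]}';python3 -m creep '{"slide":[[0,0,0]],"turn":[0],"claw":[0]}';python3 -m creep '{"slide":[[0,0,0]],"turn":[0],"claw":[0]}'
```

```text
clock: 5.08
eef_pos: [455.5, 9.5, 324.3]
eef_rot: [-3.141, -0.001, 2.751]
wrist_force: [0.3, -0.7, -4.8]
finger_gap: 64.2
finger_force: 25.0
clock: 5.2
eef_pos: [455.5, 9.5, 324.5]
eef_rot: [-3.142, -0.0, 2.751]
wrist_force: [-1.0, 0.1, -4.0]
finger_gap: 64.7
finger_force: 25.0
clock: 5.32
eef_pos: [455.5, 9.5, 324.6]
eef_rot: [-3.142, -0.0, 2.751]
wrist_force: [0.0, 0.3, -4.4]
finger_gap: 64.6
finger_force: 25.0
```

```bash
python3 -m creep '{"slide":[[0,0,-2],[0,0,-2],[0,0,-1],[0,0,-0.5],[0,0,-0.4],[0,0,0],[0,0,0],[0,0,0]],"turn":[0,0,0,0,0,0,0,0],"claw":[0,0,0,0,0,0,1,1]}'; python3 -m creep '{"slide":[[0,0,0],[0,0,0],[0,0,3],[0,0,4],[0,0,4],[0,0,3]],"turn":[0,0,0,0,0,0],"claw":[1,1,1,1,1,1]}'; python3 -m creep '{"slide":[[1,-3,0],[1,-3,0],[1,-3,0],[1,-3,0],[1,-3,0],[1,-2.2,0],[0,0,0],[0,0,0]],"turn":[0,0,0,0,0,0,0,0],"claw":[1,1,1,1,1,1,1,1]}'
python3 - <<'E'
from h import *
p,d=manip.camera("top");cv2.imwrite("pics/top2.png",p[...,::-1])
al=pts("top",d,np.ones_like(d,bool))
for c in [(454,8),(516,-165),(506,-303)]:
    t=al[(np.hypot(*(al[:,:2]-c).T)<50)&(abs(al[:,2]-122)<8)]
    if len(t): print(c,cv2.minEnclosingCircle(t[:,:2].astype(np.float32)))
E
```

```text
clock: 6.32
eef_pos: [455.7, 9.5, 266.2]
eef_rot: [3.141, 0.001, 2.751]
wrist_force: [0.5, -1.0, 0.2]
finger_gap: 81.1
finger_force: 0.0
clock: 7.08
eef_pos: [455.4, 9.5, 407.4]
eef_rot: [3.141, 0.001, 2.751]
wrist_force: [-0.1, -0.4, -1.3]
finger_gap: 94.1
finger_force: 0.0
clock: 8.07
eef_pos: [515.3, -161.9, 405.6]
eef_rot: [3.141, -0.0, 2.751]
wrist_force: [0.1, 0.9, 0.7]
finger_gap: 93.9
finger_force: 0.0
(454, 8) ((454.3109130859375, 8.509029388427734), 32.2989387512207)
(516, -165) ((490.839111328125, -147.94656372070312), 5.512329578399658)
(506, -303) ((505.9494323730469, -304.0544128417969), 32.215511322021484)
```

T1 is back standing where it was, at about 4.4 N. Next I heft T2, gripping 1 cm lower.

```bash
python3 -m creep '{"slide":[[0,0,-4],[0,0,-4],[0,0,-3],[0,0,-3],[0,0,-1],[0,0,0],[0,0,0],[0,0,0]],"turn":[0,0,0,0,0,0,0,0],"claw":[1,1,1,1,1,1,0,0]}' 25; python3 -m creep '{"slide":[[0,0,0],[0,0,0],[0,0,0],[0,0,0]],"turn":[0,0,0,0],"claw":[0,0,0,0]}';python3 -m creep '{"slide":[[0,0,1],[0,0,2],[0,0,2],[0,0,1],[0,0,0],[0,0,0],[0,0,0],[0,0,0]],"turn":[0,0,0,0,0,0,0,0],"claw":[0,0,0,0,0,0,0,0]}';python3 -m creep '{"slide":[[0,0,0]],"turn":[0],"claw":[0]}';python3 -m creep '{"slide":[[0,0,0]],"turn":[0],"claw":[0]}'
```

```text
clock: 9.12
eef_pos: [515.6, -162.5, 256.6]
eef_rot: [3.142, 0.002, 2.751]
wrist_force: [0.4, 0.5, 0.8]
finger_gap: 77.5
finger_force: 0.0
clock: 9.62
eef_pos: [515.6, -162.5, 256.0]
eef_rot: [3.142, 0.001, 2.751]
wrist_force: [-0.7, 1.7, 6.1]
finger_gap: 64.4
finger_force: 25.0
clock: 10.62
eef_pos: [515.5, -162.5, 315.3]
eef_rot: [3.142, -0.001, 2.751]
wrist_force: [0.4, 0.2, -2.4]
finger_gap: 64.4
finger_force: 25.0
clock: 10.75
eef_pos: [515.5, -162.5, 315.4]
eef_rot: [-3.142, -0.0, 2.751]
wrist_force: [-0.8, 0.4, -2.4]
finger_gap: 64.4
finger_force: 25.0
clock: 10.88
eef_pos: [515.5, -162.5, 315.6]
eef_rot: [-3.142, -0.0, 2.751]
wrist_force: [0.9, 0.3, -3.2]
finger_gap: 64.3
finger_force: 25.0
```

T2 weighs about 2.7 N, clearly lighter than T1, so it goes into the tray near (600,285).

```bash
python3 -m creep '{"slide":[[0,0,2],[0,0,3],[0,0,3],[0,1,0],[0.5,2,0],[0.5,3,0],[0.5,3,0],[0.5,3,0]],"turn":[0,0,0,0,0,0,0,0],"claw":[0,0,0,0,0,0,0,0]}';python3 -m creep '{"slide":[[0.5,3.5,0],[0.5,3.5,0],[0.5,3.5,0],[0.5,3.5,0],[0.5,3.5,0],[0.5,3.5,0],[0.5,3.5,0],[0.5,3.2,0]],"turn":[0,0,0,0,0,0,0,0],"claw":[0,0,0,0,0,0,0,0]}';python3 -m creep '{"slide":[[0.5,2.5,0],[0.5,1.5,0],[0.5,1.0,0],[0.5,0,0],[0.5,0,0],[0,0,0],[0,0,0]],"turn":[0,0,0,0,0,0,0],"claw":[0,0,0,0,0,0,0]}'
python3 - <<'E'
from h import *
p,d=manip.camera("scene");cv2.imwrite("pics/scene3.png",p[...,::-1])
E
```

```text
clock: 11.88
eef_pos: [535.4, -40.9, 393.9]
eef_rot: [-3.141, -0.002, 2.751]
wrist_force: [-0.3, -0.2, -2.2]
finger_gap: 64.5
finger_force: 25.0
clock: 12.88
eef_pos: [575.1, 236.3, 393.6]
eef_rot: [-3.14, -0.002, 2.751]
wrist_force: [0.5, 0.6, -2.8]
finger_gap: 64.2
finger_force: 25.0
clock: 13.75
eef_pos: [600.5, 284.2, 395.7]
eef_rot: [3.142, 0.0, 2.75]
wrist_force: [-0.3, 0.2, -3.0]
finger_gap: 64.4
finger_force: 25.0
```

View pics/scene3.png

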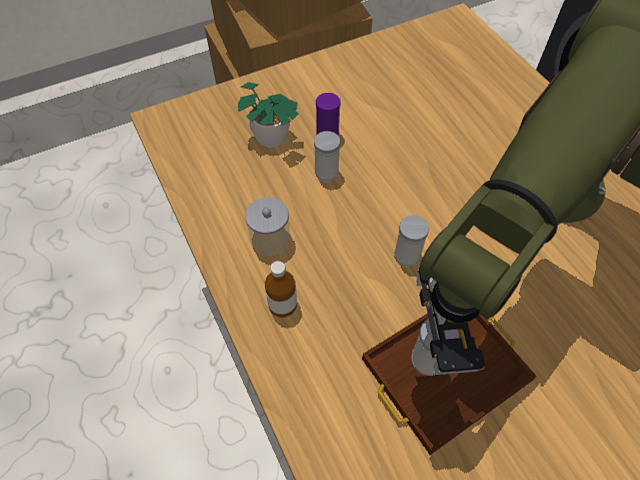

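The picture shows the tin held upright over the tray at about (430,355). The others still stand at (326,155) and (411,240). I'm lowering it now.

```bash
python3 -m creep '{"slide":[[0,0,-3],[0,0,-3],[0,0,-3],[0,0,-2],[0,0,-1.2],[0,0,-0.5],[0,0,-0.4],[0,0,0]],"turn":[0,0,0,0,0,0,0,0],"claw":[0,0,0,0,0,0,0,0]}';python3 -m creep '{"slide":[[0,0,0],[0,0,0],[0,0,0],[0,0,0],[0,0,2],[0,0,3],[0,0,4],[0,0,4]],"turn":[0,0,0,0,0,0,0,0],"claw":[0,1,1,1,1,1,1,1]}'
```

```text
clock: 14.8
eef_pos: [600.6, 284.6, 265.0]
eef_rot: [3.141, 0.0, 2.751]
wrist_force: [-0.3, 0.9, -2.4]
finger_gap: 64.4
finger_force: 25.0
clock: 15.8
eef_pos: [600.2, 284.4, 397.7]
eef_rot: [3.141, 0.001, 2.751]
wrist_force: [-0.4, -0.3, -0.2]
finger_gap: 94.0
finger_force: 0.0
```

```bash
python3 -m creep '{"slide":[[-0.5,-2,0],[-0.5,-4,0],[-0.6,-4,0],[-0.6,-4,0],[-0.6,-4,0],[-0.6,-4,0],[-0.6,-4,0],[-0.6,-4,0]],"turn":[0,0,0,0,0,0,0,0],"claw":[1,1,1,1,1,1,1,1]}';python3 -m creep '{"slide":[[-0.6,-4,0],[-0.6,-4,0],[-0.6,-4,0],[-0.6,-4,0],[-0.6,-4,0],[-0.6,-4,0],[-0.6,-3,0],[-0.5,-1.7,0]],"turn":[0,0,0,0,0,0,0,0],"claw":[1,1,1,1,1,1,1,1]}';python3 -m creep '{"slide":[[0,0,0],[0,0,0]],"turn":[0,0],"claw":[1,1]}'
python3 - <<'E'
from h import *
p,d=manip.camera("top");al=pts("top",d,np.ones_like(d,bool))
for c,z in [((600,284),130)]:
    t=al[(np.hypot(*(al[:,:2]-c).T)<70)&(abs(al[:,2]-z)<8)]
    print(cv2.minEnclosingCircle(t[:,:2].astype(np.float32)))
E
```

```text
clock: 16.8
eef_pos: [554.0, -16.7, 396.4]
eef_rot: [3.141, 0.002, 2.751]
wrist_force: [1.1, 0.3, 0.1]
finger_gap: 94.0
finger_force: 0.0
clock: 17.8
eef_pos: [507.0, -303.6, 395.9]
eef_rot: [-3.141, 0.001, 2.75]
wrist_force: [-0.1, 0.1, 0.3]
finger_gap: 93.8
finger_force: 0.0
clock: 18.05
eef_pos: [507.8, -301.6, 395.0]
eef_rot: [3.141, 0.0, 2.751]
wrist_force: [-0.1, 0.7, -0.2]
finger_gap: 93.8
finger_force: 0.0
((601.3656005859375, 280.8970031738281), 32.82704544067383)
```

```bash
python3 -m creep '{"slide":[[0,0,-4],[0,0,-4],[0,0,-3],[0,0,-2],[0,0,-1],[0,0,0],[0,0,0],[0,0,0]],"turn":[0,0,0,0,0,0,0,0],"claw":[1,1,1,1,1,1,0,0]}' 25; python3 -m creep '{"slide":[[0,0,0],[0,0,0],[0,0,0],[0,0,0]],"turn":[0,0,0,0],"claw":[0,0,0,0]}';python3 -m creep '{"slide":[[0,0,1],[0,0,2],[0,0,2],[0,0,1],[0,0,0],[0,0,0],[0,0,0],[0,0,0]],"turn":[0,0,0,0,0,0,0,0],"claw":[0,0,0,0,0,0,0,0]}';python3 -m creep '{"slide":[[0,0,0]],"turn":[0],"claw":[0]}';python3 -m creep '{"slide":[[0,0,0]],"turn":[0],"claw":[0]}'
```

```text
clock: 19.1
eef_pos: [507.6, -302.5, 255.5]
eef_rot: [-3.141, 0.001, 2.751]
wrist_force: [1.4, 0.0, -0.1]
finger_gap: 77.2
finger_force: 0.0
clock: 19.6
eef_pos: [507.6, -302.5, 255.0]
eef_rot: [-3.142, 0.001, 2.751]
wrist_force: [-0.7, 1.0, 4.4]
finger_gap: 64.7
finger_force: 25.0
clock: 20.6
eef_pos: [507.5, -302.5, 314.2]
eef_rot: [3.141, -0.001, 2.751]
wrist_force: [-0.3, -0.6, -2.5]
finger_gap: 64.4
finger_force: 25.0
clock: 20.72
eef_pos: [507.5, -302.5, 314.5]
eef_rot: [3.142, -0.0, 2.751]
wrist_force: [-0.8, 0.2, -1.8]
finger_gap: 64.5
finger_force: 25.0
clock: 20.85
eef_pos: [507.5, -302.5, 314.6]
eef_rot: [3.142, -0.0, 2.751]
wrist_force: [0.1, -0.9, -2.4]
finger_gap: 64.3
finger_force: 25.0
```

T3 weighs about 2.2 N, so T1 at 4.4 N is the heaviest. T3 goes to the tray near (475,285).

```bash
python3 -m creep '{"slide":[[0,0,2],[0,0,3],[0,0,3],[1,1,2],[1,2,0],[1,3,0],[1,3.5,0],[0,3.5,0]],"turn":[0,0,0,0,0,0,0,0],"claw":[0,0,0,0,0,0,0,0]}';python3 -m creep '{"slide":[[0,3.5,0],[0,3.5,0],[0,3.5,0],[0,3.5,0],[0,3.5,0],[0,3.5,0],[0,3.5,0],[0,3.5,0]],"turn":[0,0,0,0,0,0,0,0],"claw":[0,0,0,0,0,0,0,0]}';python3 -m creep '{"slide":[[-1,3.5,0],[-1,3.5,0],[-1,3,0],[-1.2,2.5,0],[-1,2,0],[-1,1.2,0],[-1,0,0],[0,0,0]],"turn":[0,0,0,0,0,0,0,0],"claw":[0,0,0,0,0,0,0,0]}';python3 -m creep '{"slide":[[0,0,0]],"turn":[0],"claw":[0]}'
```

```text
clock: 21.85
eef_pos: [547.8, -171.3, 414.5]
eef_rot: [3.142, -0.0, 2.751]
wrist_force: [0.6, 0.4, -2.4]
finger_gap: 64.8
finger_force: 25.0
clock: 22.85
eef_pos: [547.4, 108.7, 414.7]
eef_rot: [3.142, 0.0, 2.751]
wrist_force: [0.5, -0.5, -2.3]
finger_gap: 64.5
finger_force: 25.0
clock: 23.85
eef_pos: [475.1, 264.1, 414.9]
eef_rot: [3.142, 0.0, 2.751]
wrist_force: [0.6, -0.0, -1.9]
finger_gap: 64.7
finger_force: 25.0
clock: 23.98
eef_pos: [475.7, 264.0, 414.8]
eef_rot: [3.141, 0.0, 2.75]
wrist_force: [0.6, -0.2, -1.8]
finger_gap: 64.3
finger_force: 25.0
```

```bash
python3 -m creep '{"slide":[[0,1,-2],[0,1,-3],[0,0,-3],[0,0,-3],[0,0,-2],[0,0,-1.2],[0,0,-0.5],[0,0,-0.4]],"turn":[0,0,0,0,0,0,0,0],"claw":[0,0,0,0,0,0,0,0]}';python3 -m creep '{"slide":[[0,0,0],[0,0,0],[0,0,0],[0,0,0],[0,0,0],[0,0,2],[0,0,4],[0,0,4]],"turn":[0,0,0,0,0,0,0,0],"claw":[0,0,1,1,1,1,1,1]}';python3 -m creep '{"slide":[[0,-2,4],[0,-4,0],[0,-4,0],[0,-4,0],[0,-4,0],[-0.5,-4,0],[-0.5,-3,0],[-1,-2.5,0]],"turn":[0,0,0,0,0,0,0,0],"claw":[1,1,1,1,1,1,1,1]}';python3 -m creep '{"slide":[[0,0,0],[0,0,0]],"turn":[0,0],"claw":[1,1]}'
python3 - <<'E'
from h import *
p,d=manip.camera("top");al=pts("top",d,np.ones_like(d,bool));cv2.imwrite("pics/top4.png",p[...,::-1])
for c in [(600,284),(475,284)]:
    t=al[(np.hypot(*(al[:,:2]-c).T)<60)&(abs(al[:,2]-130)<8)]
    if len(t): print(cv2.minEnclosingCircle(t[:,:2].astype(np.float32)),t[:,2].mean())
E
```

```text
clock: 24.98
eef_pos: [475.7, 284.5, 264.0]
eef_rot: [3.141, 0.001, 2.751]
wrist_force: [0.3, 0.0, -1.9]
finger_gap: 64.3
finger_force: 25.0
clock: 25.98
eef_pos: [475.4, 284.5, 364.8]
eef_rot: [-3.141, -0.0, 2.751]
wrist_force: [-0.8, 0.6, 0.1]
finger_gap: 94.0
finger_force: 0.0
clock: 26.98
eef_pos: [455.2, 8.4, 403.8]
eef_rot: [3.142, 0.0, 2.75]
wrist_force: [0.7, -0.1, 0.1]
finger_gap: 93.4
finger_force: 0.0
clock: 27.22
eef_pos: [455.6, 9.9, 403.8]
eef_rot: [3.141, 0.0, 2.751]
wrist_force: [-0.1, 0.3, 1.4]
finger_gap: 94.3
finger_force: 0.0
((601.8629760742188, 281.465576171875), 32.56050109863281) 127.83230744093242
((475.02886962890625, 282.3611755371094), 32.75430679321289) 128.07810155609553
```

View pics/top4.png

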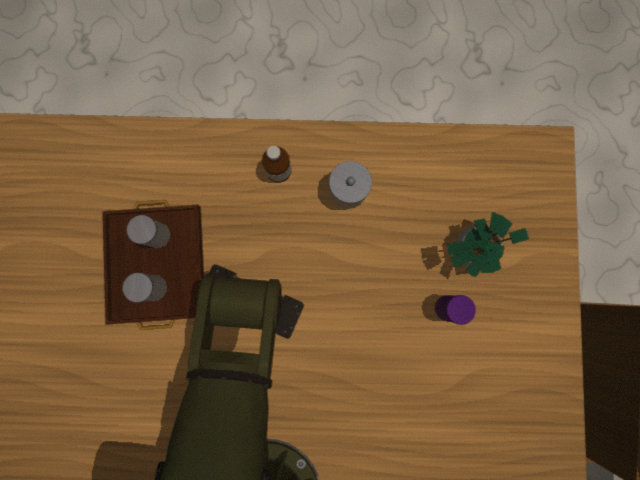

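Both light tins stand in the tray, with tops at (142,230) and (138,288). The bystanders haven't moved. Now I pick up T1 and lift it about 20 cm.

```bash
python3 -m creep '{"slide":[[0,0,-4],[0,0,-4],[0,0,-3],[0,0,-3],[0,0,-0.8],[0,0,0],[0,0,0],[0,0,0]],"turn":[0,0,0,0,0,0,0,0],"claw":[1,1,1,1,1,1,0,0]}' 30; python3 -m creep '{"slide":[[0,0,0],[0,0,0],[0,0,0],[0,0,0],[0,0,1],[0,0,2],[0,0,3],[0,0,3]],"turn":[0,0,0,0,0,0,0,0],"claw":[0,0,0,0,0,0,0,0]}';python3 -m creep '{"slide":[[0,0,3],[0,0,3],[0,0,2],[0,0,1.5],[0,0,0.5],[0,0,0],[0,0,0],[0,0,0]],"turn":[0,0,0,0,0,0,0,0],"claw":[0,0,0,0,0,0,0,0]}';python3 -m creep '{"slide":[[0,0,0],[0,0,0],[0,0,0],[0,0,0],[0,0,0],[0,0,0],[0,0,0],[0,0,0]],"turn":[0,0,0,0,0,0,0,0],"claw":[0,0,0,0,0,0,0,0]}'
python3 - <<'E'
from h import *
p,d=manip.camera("scene");cv2.imwrite("pics/scene5.png",p[...,::-1])
for r in manip.cut_out("tin_a","scene"):
    P=pts("scene",d,r["mask"]); print(round(r["score"],2),np.round(r["position"]),np.percentile(P,[2,50,98],axis=0).round().tolist())
E
```

```text
clock: 28.28
eef_pos: [455.7, 9.6, 256.5]
eef_rot: [3.141, 0.001, 2.751]
wrist_force: [-1.0, 1.1, -0.5]
finger_gap: 77.6
finger_force: 0.0
clock: 29.28
eef_pos: [455.2, 9.5, 346.5]
eef_rot: [-3.141, -0.001, 2.751]
wrist_force: [0.3, 0.8, -4.6]
finger_gap: 64.7
finger_force: 30.0
clock: 30.28
eef_pos: [455.5, 9.5, 445.2]
eef_rot: [-3.141, -0.001, 2.751]
wrist_force: [0.4, 0.3, -4.9]
finger_gap: 64.4
finger_force: 30.0
clock: 31.28
eef_pos: [455.5, 9.5, 445.6]
eef_rot: [-3.142, -0.0, 2.751]
wrist_force: [-0.8, 0.5, -4.4]
finger_gap: 64.2
finger_force: 30.0
0.89 [417. 200.] [[425.0, -20.0, 190.0], [480.0, 23.0, 247.0], [498.0, 50.0, 344.0]]
0.86 [328. 114.] [[418.0, -448.0, 10.0], [451.0, -402.0, 92.0], [472.0, -390.0, 123.0]]
0.75 [475. 344.] [[451.0, 259.0, 18.0], [490.0, 292.0, 125.0], [507.0, 316.0, 131.0]]
0.65 [421. 371.] [[575.0, 257.0, 10.0], [614.0, 292.0, 126.0], [634.0, 315.0, 131.0]]
```

View pics/scene5.png

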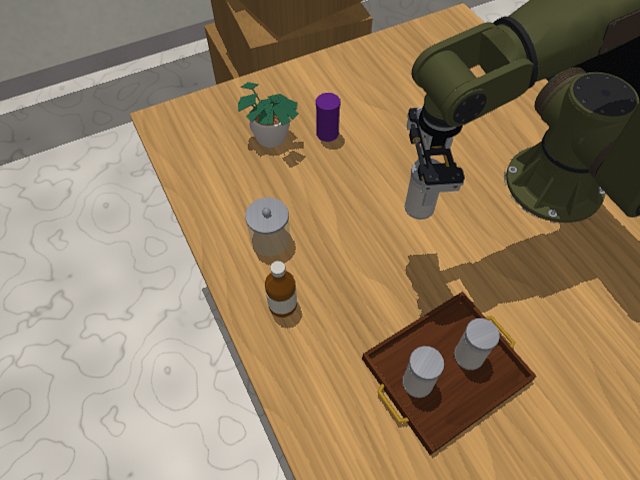

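The held tin hangs upright and clear of everything at (420,195), its underside about 190 mm up. The two lighter tins stand in the tray at (423,370) and (476,343). I'm handing in.

```bash
python3 -c "from cell import manip; print(manip.sign_off())"
```

```text
the job is handed in; nothing more can be done
None
```

The job is handed in: the heaviest tin (about 4.4 N, against 2.7 N and 2.2 N) is held upright and still about 19 cm above the worktop, the two lighter tins stand upright in the tray, and the bottle, glass jar and plant were not moved.

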